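Load two plug-in modules under the guide cover of an amplifier chassis

TASK

Fit the two finned aluminium modules into the amplifier chassis: set each down in the open end of the tray and slide it lengthwise into the covered guide, the long module first until nearly all of it is under the cover, then the short one behind it. Push the pair gently along the guide until the long module rests against the end stop and the short one against the long one, so that only the last 12 mm of the short one still shows; do not force them, and leave everything else on the bench alone.

Things in the scene. Friction and masses are not known exactly. Their poses are not given: they have to be found in the camera images.
- chassis: Open steel amplifier chassis, fixed: tray 318 x 250 mm (x, y), floor 4 mm thick, rims 38 mm high. Origin: tray's underside, under the mouth of the module guide, on its centre line; +x runs into the guide, z up. The tray before the mouth is empty and open above (x -136 to 0, y -158 to +83 mm). Parts beside the guide are up to 50 mm high; a panel 66 mm high stands at x = 178 mm.
- guide_mouth (a point): Centre of the guide's mouth, 25.5 mm above the chassis origin, same axes. The guide is a straight tunnel along +x, 48 mm wide inside, 43 mm high from tray floor to the underside of its slotted steel cover (cover 3 mm thick), 158 mm deep. The side cheeks flare outwards over the 12 mm before the mouth, to 60 mm between their ends. The chassis stands on the 3 mm bench mat.
- end_stop: Origin: centre of the hard end stop's face, under the cover, 158 mm past the mouth; same axes as the chassis.
- leaf_spring (a point): Middle of a leaf spring in the left (+y) cheek, under the cover, 45 mm past the mouth; it reaches some 40 mm along the guide and bears on the side of whatever passes. Pushing one module past it takes about 4 to 8 N, the two together 6 to 9 N and briefly up to 15 N as the short one's nose meets it; unlike the end stop it yields.
- long_module_center (a point): Centre (half-way up) of the long plug-in module: a finned aluminium block 100 mm long (its x) by 44 mm wide (y) by 40 mm tall (z), about 0.36 kg, lying on the bench mat, whose top is 3 mm above the bench. The two ends are alike. Grasp it across its width.
- short_module_center (a point): Centre (half-way up) of the short plug-in module: the same block but 70 mm long (its x), 44 mm wide, 40 mm tall, about 0.26 kg. The two ends are alike.
- spool: Bystander, to be left alone: a grey plastic reel, 60 mm across, 38 mm tall. Origin at its underside.
- screwdriver: Bystander, to be left alone: a screwdriver 190 mm long, lying.
- multimeter: Bystander, to be left alone: a grey hand multimeter 170 x 80 x 34 mm, lying flat. Origin at its underside.
- tweezers: Bystander, to be left alone: dark steel tweezers 130 mm long, lying. Origin at its underside.
- mug: Bystander, to be left alone: a white mug, 80 mm across, 95 mm tall. Origin at its underside.
- jar: Bystander, to be left alone: a white plastic jar, 52 mm across, 60 mm tall. Origin at its underside.
- weight: Bystander, to be left alone: a brass bench weight, 48 mm across, 40 mm tall. Origin at its underside.
Not all that is in view belongs to the job. Leave any blue, purple or red look-alike of the part that bears short_module_center alone.

How it is judged:
By the outcome, as a careful person would: the job done as asked, in the order asked, and still so for the second after the job is handed in, with the robot touching nothing.
It also fails if it takes over 72 s, if anything falls off the work surface, if the arm or the gripper's body presses on something with over 40 N, if the wrist force passes 120 N, or if a joint passes its speed limit or range.

ROBOT

A 7-joint arm with a two-finger parallel gripper is mounted at the origin on the work surface. World frame = base frame: x ahead of the robot, y to its left, z up, the work surface at z = 0. Lengths are in m, angles in rad, forces in N, time in s.
With the tool pointing down it reaches from about 0.425 to 0.975 m from the base axis. Payload 16.7 kg.
Tool frame: the origin (TCP) lies on the centre line of the jaws, within the pads' length; the fingertips stand 17 mm ahead of it and the grasp point (between the pads) lies 2 mm behind it (r.tips_ahead is the distance from the TCP to the fingertips, in m); z points along the fingers, y is the line along which they close (so a half turn about z gives the same grasp; the last joint's range is limited). The gripper opens to 85 mm and grips with 20 to 120 N. Pads are 22 mm wide; open, the fingers measure 114 mm over their backs; the gripper's body (76 mm by 85 mm) begins 54 mm behind the grasp point. The pads swing forward as they close: fully open they stand 13 mm farther back than shut.
Start: joints at [-1.333, 0.426, 0.074, 1.606, -0.034, 1.111, -0.067], TCP at [0.255, 0.625, 0.248] pointing down, gripper open.
Joint ranges: [-2.85, 2.85], [-0.5, 2.14], [-1.23, 1.37], [0.21, 2.46], [-1.02, 4.16], [0.16, 2.05], [-2.73, 2.73]. Speed limits (rad/s): [1.89, 1.89, 2.39, 2.39, 3.01, 3.01, 3.01].

INTERFACE

Orientations are given as a unit quaternion [w, x, y, z].
In Python, from workcell import r, read_camera gives the robot as it stands.
- The arm moves only by the tool step_arm, never from a script. Its argument "commands" is a list of rows, each an object with "rot": the turn, a rotation vector about the world's x, y, z in rad, a list of three; "translation": the shift along the world's x, y, z in m, a list of three; "jaw": the opening, from 0 (shut) to 1 (fully open). In form: [{"rot": [wx, wy, wz], "translation": [dx, dy, dz], "jaw": jaw}, ...]. A call has 1 to 10 rows; each row shifts and turns the commanded pose from where the row before left it; what a row does not reach is not made up. A row lasts 1/12 s, in which the tool goes at most 41.7 mm and 7.16 degrees, less where a joint would pass 70% of its speed; a pose out of reach is approached as far as the arm can. A call is refused whole if a number of a shift passes 0.0417 or a number of a turn 0.125, either way. A call with a gripper value outside its range is refused whole. The fingers move at their own pace and stop on an object; the grip force is fixed at half the most. Time passes only in rows, so rows that do not move let the fingers close. It gives the time, the measured TCP pose, the force, the opening and the grip force at its end, in the units of the state.
- r.get_obs(): the state, without advancing time (a new reading comes with each control period).
- read_camera(name): name is "side" or "top"; returns a dict with "img" (400x640x3 uint8, red, green, blue), "mtx" (3x3 intrinsics, pixels), "R" (3x3) and "t" (3): a world point X has camera coordinates R X + t. Camera axes: x right, y down, z forward; pixel columns grow to the right and rows downward; lengths in m; the calibration is good to about 2 mm. A picture is of the moment at which its call begins. There is no depth.
- r.close_job(): hands the job in; it is judged then, once.
The state is a dict: "t": time; "joints": joint angles; "joint_vel": joint speeds; "joint_torque": joint torques, N m; "eef_pos": TCP position; "ee_rot": TCP orientation; "ft_force": force on the tool from outside, world axes, zero at the start; "moment": the same for the moment, N m; "grip_width": finger opening in m; "grasp_force": force on a finger pad.
Only numpy, scipy, OpenCV 4.12 (cv2) and the standard library are available. Lean on these libraries where they do the work, as an engineer would, in place of code of your own. Each camera call takes 0.05 s, during which the arm holds its last target. There are 200 camera calls.

## Working session

There is one attempt and no reset: what is moved stays moved. The work goes in short steps, Python scripts to look and compute and a tool call to move; the robot and the scene stay as the last step left them, time stands still between calls to the robot, and variables do not carry over. Pictures are saved under pics/ and viewed, at most 10 in all, crops included, and the job is handed in when it is done.

Besides the shell and the picture viewer there is one more tool, called after "Call:" as name(argument=value, ...) on one line, values as JSON. step_arm: Moves the arm, as the interface text tells. Its arguments: {"type":"object","properties":{"commands":{"type":"array","items":{"type":"object","properties":{"rot":{"type":"array","items":{"type":"number"}},"translation":{"type":"array","items":{"type":"number"}},"jaw":{"type":"number"}}}}},"required":["commands"]}

```bash
mkdir -p pics
python3 - <<'E'
from workcell import r, read_camera
import cv2,numpy as np
for n in("top","side"):
    c=read_camera(n); cv2.imwrite(f"pics/{n}0.png",c["img"][...,::-1]); np.savez(f"{n}0.npz",**c)
    print(n,c["mtx"].round(1).tolist(),c["R"].round(3).tolist(),c["t"].round(3).tolist())
o=r.get_obs();print({k:np.round(v,3).tolist() for k,v in o.items()},r.tips_ahead)
E
```

```text
top [[460.0, 0.0, 318.0], [0.0, 460.0, 201.6], [0.0, 0.0, 1.0]] [[0.016, -1.0, -0.021], [-0.99, -0.013, -0.142], [0.141, 0.024, -0.99]] [-0.004, 0.49, 1.338]
side [[497.8, 0.0, 325.2], [0.0, 497.8, 198.1], [0.0, 0.0, 1.0]] [[0.955, -0.295, -0.022], [-0.202, -0.599, -0.775], [0.215, 0.745, -0.632]] [-0.437, 0.114, 1.459]
{'t': 0.1, 'joints': [-1.332, 0.427, 0.074, 1.607, -0.034, 1.111, -0.067], 'joint_vel': [0.002, -0.001, -0.002, -0.003, 0.002, 0.0, -0.0], 'joint_torque': [0.01, -95.153, 3.773, -46.439, 0.02, 0.007, 0.0], 'eef_pos': [0.255, 0.625, 0.248], 'ee_rot': [-0.0, 0.193, 0.981, -0.001], 'ft_force': [0.103, 0.341, -0.586], 'moment': [-0.037, -0.014, 0.013], 'grasp_force': 0.0, 'grip_width': 0.085} 0.017
```

View pics/top0.png

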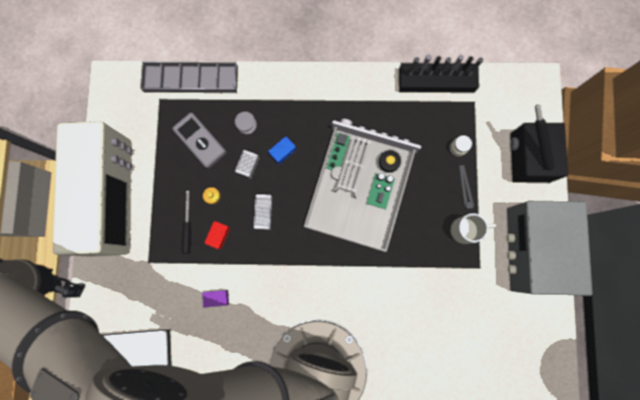

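View pics/side0.png

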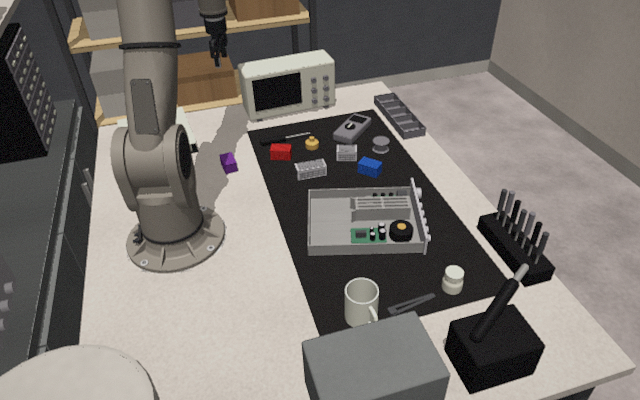

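Run:
```python
import cv2
a=cv2.imread("pics/top0.png")[110:260,220:430]
cv2.imwrite("pics/top0c.png",cv2.resize(a,None,fx=3.8,fy=3.8,interpolation=cv2.INTER_CUBIC))
```

```text
(no output)
```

View pics/top0c.png

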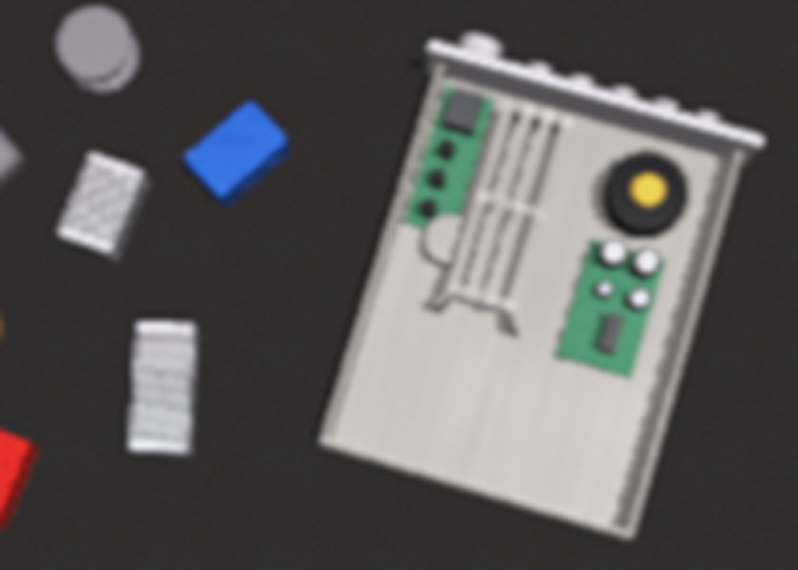

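Candidates: silver finned long (262,211), silver finned short (246,163). The look-alikes are blue (282,149), red (217,235) and purple (215,298), so they are excluded. The crop confirms that the short silver one fits. The guide runs up the image, with its flared mouth at about (346,188).

```bash
cat > h.py <<'E'
import numpy as np,cv2
def ray(c,p,z):
    d=c["R"].T@np.linalg.inv(c["mtx"])@np.array([p[0],p[1],1.]); o=-c["R"].T@c["t"]
    return o+d*(z-o[2])/d[2]
def proj(c,X):
    q=c["mtx"]@(c["R"]@np.array(X)+c["t"]); return q[:2]/q[2]
E
python3 - <<'E'
from h import *
c=dict(np.load("top0.npz")); g=cv2.cvtColor(c["img"],cv2.COLOR_RGB2GRAY); hsv=cv2.cvtColor(c["img"],cv2.COLOR_RGB2HSV)
print("cam",(-c["R"].T@c["t"]).round(3))
G=cv2.resize(g,None,fx=4,fy=4,interpolation=cv2.INTER_CUBIC)
for n,(x0,y0,x1,y1) in dict(long=(250,188,276,234),short=(231,145,264,182)).items():
  for th in(100,130,150):
    m=np.zeros_like(G); m[4*y0:4*y1,4*x0:4*x1]=(G>th)[4*y0:4*y1,4*x0:4*x1]*255
    k=max(cv2.findContours(m,0,1)[0],key=cv2.contourArea)
    P=np.array([ray(c,((p[0][0]+.5)/4-.5,(p[0][1]+.5)/4-.5),.043)[:2] for p in k],np.float32)
    (cx,cy),(w,h),a=cv2.minAreaRect(P*1000); print(n,th,round(cx,1),round(cy,1),round(w),round(h),round(a,1))
f=lambda u,v:(220+(u+.5)/3.8-.5,110+(v+.5)/3.8-.5)
for n,p,z in [("nearL",(320,440),.041),("farL",(436,70),.041),("nearR",(633,536),.041),("farR",(745,152),.041),
 ("covL",(450,294),.053),("covR",(513,304),.053),("covFL",(500,104),.053),("covFR",(570,122),.053),("flL",(428,306),.053),("flR",(514,330),.053),("pL",(428,45),.069),("pR",(765,142),.069)]:
    print(n,ray(c,f(*p),z).round(4)[:2])
E
python3 - <<'E'
import cv2
a=cv2.imread("pics/top0.png")[140:205,320:375]
b=cv2.imread("pics/side0.png")[180:260,300:430]
cv2.imwrite("pics/c2.png",cv2.hconcat([cv2.resize(a,(400,473),interpolation=3),cv2.resize(b,(400,473*0+246),interpolation=3).__class__ and cv2.copyMakeBorder(cv2.resize(b,(400,246),interpolation=3),0,227,0,0,0)]))
E
```

```text
cam [ 0.296 -0.029  1.393]
long 100 458.3 168.1 51 106 88.3
long 130 458.1 167.9 48 103 88.6
long 150 458.5 168.1 46 102 88.6
short 100 604.0 221.3 52 76 70.3
short 130 604.3 221.6 48 74 70.4
short 150 604.3 221.8 45 72 70.6
nearL [0.418  0.0439]
farL [ 0.7157 -0.0427]
nearR [ 0.3475 -0.198 ]
farR [ 0.6511 -0.2876]
covL [ 0.5321 -0.0555]
covR [ 0.5248 -0.1044]
covFL [ 0.6848 -0.0934]
covFR [ 0.6707 -0.1485]
flL [ 0.5224 -0.0385]
flR [ 0.5044 -0.1053]
pL [ 0.7273 -0.0359]
pR [ 0.6518 -0.2978]
```

View pics/c2.png

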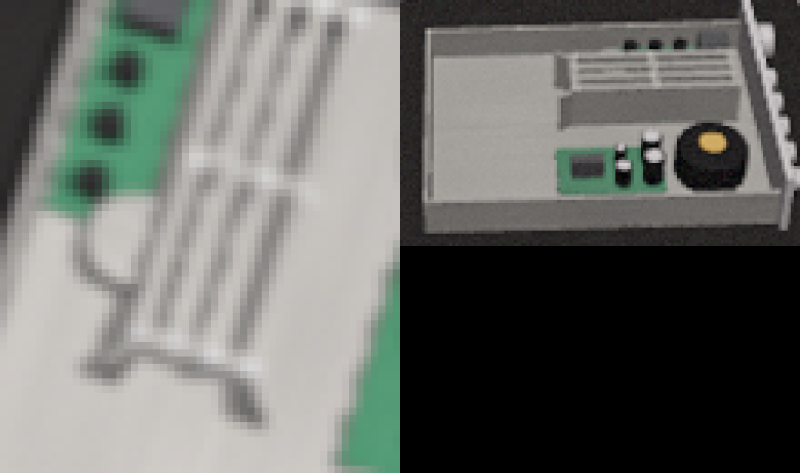

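Call:
step_arm(commands=[{"rot": [0, 0, 0.03], "translation": [0, -0.035, 0], "jaw": 1}, {"rot": [0, 0, 0.03], "translation": [0, -0.035, 0], "jaw": 1}, {"rot": [0, 0, 0.03], "translation": [0, -0.035, 0], "jaw": 1}, {"rot": [0, 0, 0.03], "translation": [0, -0.035, 0], "jaw": 1}, {"rot": [0, 0, 0.03], "translation": [0.02, -0.035, 0], "jaw": 1}, {"rot": [0, 0, 0.03], "translation": [0.02, -0.035, 0], "jaw": 1}, {"rot": [0, 0, 0.03], "translation": [0.02, -0.035, 0], "jaw": 1}, {"rot": [0, 0, 0.03], "translation": [0.02, -0.035, 0], "jaw": 1}, {"rot": [0, 0, 0.03], "translation": [0.02, -0.035, 0], "jaw": 1}, {"rot": [0, 0, 0.03], "translation": [0.02, -0.035, 0], "jaw": 1}])

```text
t: 0.93
eef_pos: [0.3757, 0.2729, 0.2483]
ee_rot: [-0.0, 0.043, 0.999, 0.0]
ft_force: [2.3, 0.2, 0.1]
grip_width: 0.0855
grasp_force: 0.0
```

Call:
step_arm(commands=[{"rot": [0, 0, 0.013], "translation": [0.01, -0.02, -0.02], "jaw": 1}, {"rot": [0, 0, 0.013], "translation": [0.01, -0.02, -0.02], "jaw": 1}, {"rot": [0, 0, 0.013], "translation": [0.01, -0.02, -0.02], "jaw": 1}, {"rot": [0, 0, 0.013], "translation": [0.01, -0.02, -0.02], "jaw": 1}, {"rot": [0, 0, 0.013], "translation": [0.01, -0.02, -0.02], "jaw": 1}, {"rot": [0, 0, 0], "translation": [0, 0, -0.02], "jaw": 1}, {"rot": [0, 0, 0], "translation": [0, 0, 0], "jaw": 1}, {"rot": [0, 0, 0], "translation": [0, 0, 0], "jaw": 1}])

```text
t: 1.6
eef_pos: [0.4247, 0.1746, 0.1279]
ee_rot: [-0.001, 0.012, 1.0, -0.001]
ft_force: [0.1, 1.1, 0.0]
grip_width: 0.0856
grasp_force: 0.0
```

Call:
step_arm(commands=[{"translation": [0.0043, -0.0049, -0.02], "rot": [0, 0, 0], "jaw": 1}, {"translation": [0, 0, -0.025], "rot": [0, 0, 0], "jaw": 1}, {"translation": [0, 0, -0.025], "rot": [0, 0, 0], "jaw": 1}, {"translation": [0, 0, -0.018], "rot": [0, 0, 0], "jaw": 1}, {"translation": [0, 0, -0.015], "rot": [0, 0, 0], "jaw": 1}, {"translation": [0, 0, 0], "rot": [0, 0, 0], "jaw": 1}])

```text
t: 2.1
eef_pos: [0.4288, 0.1707, 0.0243]
ee_rot: [-0.001, 0.011, 1.0, -0.0]
ft_force: [-0.3, -0.2, 0.4]
grip_width: 0.0858
grasp_force: 0.0
```

Run:
```python
from workcell import read_camera
import cv2
a=read_camera("top")["img"][150:260,190:330,::-1]; b=read_camera("side")["img"][110:210,250:390,::-1]
cv2.imwrite("pics/g1.png",cv2.hconcat([cv2.resize(x,(400,330),interpolation=3) for x in(a,b)]))
```

```text
(no output)
```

View pics/g1.png

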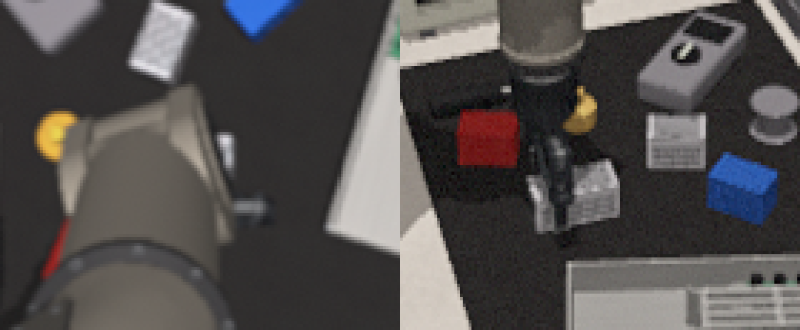

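The gripper straddles the long module near its rear end, which sits at about (565,195) in the right half of the picture. I'll close on it and lift.

Call:
step_arm(commands=[{"translation": [0, 0, 0], "rot": [0, 0, 0], "jaw": 0}, {"translation": [0, 0, 0], "rot": [0, 0, 0], "jaw": 0}, {"translation": [0, 0, 0], "rot": [0, 0, 0], "jaw": 0}, {"translation": [0, 0, 0], "rot": [0, 0, 0], "jaw": 0}, {"translation": [0, 0, 0], "rot": [0, 0, 0], "jaw": 0}, {"translation": [0, 0, 0], "rot": [0, 0, 0], "jaw": 0}, {"translation": [0, 0, 0], "rot": [0, 0, 0], "jaw": 0}, {"translation": [0, 0, 0], "rot": [0, 0, 0], "jaw": 0}])

```text
t: 2.87
eef_pos: [0.43, 0.1704, 0.0263]
ee_rot: [0.0, 0.011, 1.0, 0.001]
ft_force: [-4.5, -0.8, 18.6]
grip_width: 0.0432
grasp_force: 59.0
```

Call:
step_arm(commands=[{"translation": [0, 0, 0.008], "rot": [0, 0, 0], "jaw": 0}, {"translation": [0, 0, 0.012], "rot": [0, 0, 0], "jaw": 0}, {"translation": [0, 0, 0.02], "rot": [0, 0, 0], "jaw": 0}, {"translation": [0, 0, 0.02], "rot": [0, 0, 0], "jaw": 0}, {"translation": [0, 0, 0.02], "rot": [0, 0, 0], "jaw": 0}, {"translation": [0, 0, 0], "rot": [0, 0, 0], "jaw": 0}])

```text
t: 3.37
eef_pos: [0.4308, 0.1704, 0.1086]
ee_rot: [0.002, 0.012, 1.0, 0.001]
ft_force: [1.5, 0.8, -3.5]
grip_width: 0.0432
grasp_force: 62.3
```

Call:
step_arm(commands=[{"translation": [0.0003, -0.0222, 0], "rot": [0, 0, -0.026], "jaw": 0}, {"translation": [0.0003, -0.0222, 0], "rot": [0, 0, -0.026], "jaw": 0}, {"translation": [0.0003, -0.0222, 0], "rot": [0, 0, -0.026], "jaw": 0}, {"translation": [0.0003, -0.0222, 0], "rot": [0, 0, -0.026], "jaw": 0}, {"translation": [0.0003, -0.0222, 0], "rot": [0, 0, -0.026], "jaw": 0}, {"translation": [0.0003, -0.0222, 0], "rot": [0, 0, -0.026], "jaw": 0}, {"translation": [0.0003, -0.0222, 0], "rot": [0, 0, -0.026], "jaw": 0}, {"translation": [0.0003, -0.0222, 0], "rot": [0, 0, -0.026], "jaw": 0}, {"translation": [0.0003, -0.0222, 0], "rot": [0, 0, -0.026], "jaw": 0}, {"translation": [0.0003, -0.0222, 0], "rot": [0, 0, -0.026], "jaw": 0}])

```text
t: 4.2
eef_pos: [0.432, -0.0531, 0.105]
ee_rot: [-0.0, 0.142, 0.99, -0.0]
ft_force: [1.1, 0.6, -3.8]
grip_width: 0.0431
grasp_force: 62.4
```

Call:
step_arm(commands=[{"translation": [0, 0, -0.015], "rot": [0, 0, 0], "jaw": 0}, {"translation": [0, 0, -0.02], "rot": [0, 0, 0], "jaw": 0}, {"translation": [0, 0, -0.015], "rot": [0, 0, 0], "jaw": 0}, {"translation": [0, 0, -0.01], "rot": [0, 0, 0], "jaw": 0}, {"translation": [0, 0, 0], "rot": [0, 0, 0], "jaw": 0}, {"translation": [0, 0, 0], "rot": [0, 0, 0], "jaw": 0}])

```text
t: 4.7
eef_pos: [0.4322, -0.0522, 0.0451]
ee_rot: [-0.001, 0.141, 0.99, -0.0]
ft_force: [0.6, 0.6, -3.5]
grip_width: 0.0428
grasp_force: 62.3
```

Run:
```python
from workcell import read_camera
import cv2
a=read_camera("top")["img"][130:260,290:430,::-1]; b=read_camera("side")["img"][150:260,290:430,::-1]
cv2.imwrite("pics/g2.png",cv2.hconcat([cv2.resize(x,(400,330),interpolation=3) for x in(a,b)]))
```

```text
(no output)
```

View pics/g2.png

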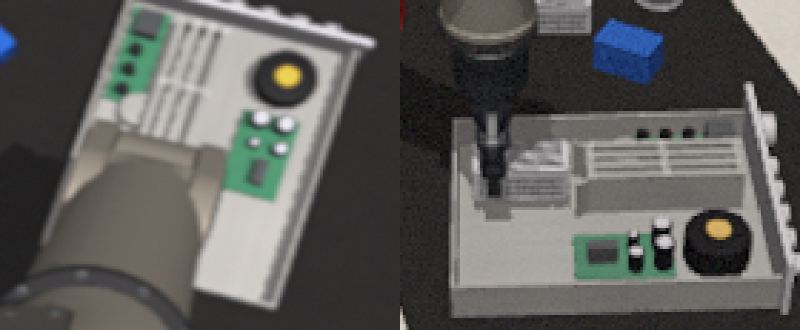

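The side view shows the long module held in line with the guide, just short of the mouth at (575,175). I'll lower it to contact.

Call:
step_arm(commands=[{"translation": [0, 0, -0.006], "rot": [0, 0, 0], "jaw": 0}, {"translation": [0, 0, -0.005], "rot": [0, 0, 0], "jaw": 0}, {"translation": [0, 0, -0.003], "rot": [0, 0, 0], "jaw": 0}, {"translation": [0, 0, -0.001], "rot": [0, 0, 0], "jaw": 0}, {"translation": [0, 0, 0], "rot": [0, 0, 0], "jaw": 0}])

```text
t: 5.22
eef_pos: [0.4326, -0.052, 0.0304]
ee_rot: [-0.0, 0.141, 0.99, 0.0]
ft_force: [-1.6, 1.0, 2.1]
grip_width: 0.0434
grasp_force: 63.2
```

Call:
step_arm(commands=[{"translation": [0.0077, -0.00225, 0], "rot": [0, 0, 0], "jaw": 0}, {"translation": [0.0077, -0.00225, 0], "rot": [0, 0, 0], "jaw": 0}, {"translation": [0.0077, -0.00225, 0], "rot": [0, 0, 0], "jaw": 0}, {"translation": [0.0077, -0.00225, 0], "rot": [0, 0, 0], "jaw": 0}, {"translation": [0, 0, 0], "rot": [0, 0, 0], "jaw": 0}])

```text
t: 5.63
eef_pos: [0.4652, -0.0616, 0.0304]
ee_rot: [0.001, 0.141, 0.99, -0.0]
ft_force: [0.6, 0.0, 2.0]
grip_width: 0.0434
grasp_force: 63.1
```

Call:
step_arm(commands=[{"translation": [0.0077, -0.00225, 0], "rot": [0, 0, 0], "jaw": 0}, {"translation": [0.0077, -0.00225, 0], "rot": [0, 0, 0], "jaw": 0}, {"translation": [0, 0, 0], "rot": [0, 0, 0], "jaw": 0}])

```text
t: 5.88
eef_pos: [0.4801, -0.0659, 0.0304]
ee_rot: [0.001, 0.141, 0.99, -0.0]
ft_force: [2.0, -0.4, 4.0]
grip_width: 0.0431
grasp_force: 63.6
```

Call:
step_arm(commands=[{"translation": [0.0077, -0.00225, 0], "rot": [0, 0, 0], "jaw": 0}, {"translation": [0.0077, -0.00225, 0], "rot": [0, 0, 0], "jaw": 0}, {"translation": [0, 0, 0], "rot": [0, 0, 0], "jaw": 0}])

```text
t: 6.13
eef_pos: [0.4947, -0.0709, 0.0304]
ee_rot: [0.0, 0.142, 0.99, -0.0]
ft_force: [2.9, -4.1, 4.0]
grip_width: 0.0433
grasp_force: 63.4
```

Call:
step_arm(commands=[{"translation": [0.0058, -0.0017, 0], "rot": [0, 0, 0], "jaw": 0}, {"translation": [0, 0, 0], "rot": [0, 0, 0], "jaw": 0}, {"translation": [0, 0, 0], "rot": [0, 0, 0], "jaw": 1}, {"translation": [0, 0, 0.002], "rot": [0, 0, 0], "jaw": 1}, {"translation": [0, 0, 0.002], "rot": [0, 0, 0], "jaw": 1}, {"translation": [0, 0, 0], "rot": [0, 0, 0], "jaw": 1}, {"translation": [0, 0, 0], "rot": [0, 0, 0], "jaw": 1}, {"translation": [0, 0, 0], "rot": [0, 0, 0], "jaw": 1}, {"translation": [0, 0, 0], "rot": [0, 0, 0], "jaw": 1}])

```text
t: 6.88
eef_pos: [0.4999, -0.0717, 0.0343]
ee_rot: [-0.0, 0.141, 0.99, -0.0]
ft_force: [-0.2, -0.7, -0.2]
grip_width: 0.0853
grasp_force: 0.0
```

Call:
step_arm(commands=[{"translation": [0, 0, 0.02], "rot": [0, 0, 0], "jaw": 1}, {"translation": [0, 0, 0.025], "rot": [0, 0, 0], "jaw": 1}, {"translation": [-0.016, 0.0047, 0.02], "rot": [0, 0, 0], "jaw": 0}, {"translation": [-0.016, 0.0047, 0], "rot": [0, 0, 0], "jaw": 0}, {"translation": [-0.016, 0.0047, 0], "rot": [0, 0, 0], "jaw": 0}, {"translation": [0, 0, 0], "rot": [0, 0, 0], "jaw": 0}, {"translation": [0, 0, 0], "rot": [0, 0, 0], "jaw": 0}, {"translation": [0, 0, 0], "rot": [0, 0, 0], "jaw": 0}])

```text
t: 7.55
eef_pos: [0.4526, -0.0577, 0.0994]
ee_rot: [0.0, 0.141, 0.99, 0.0]
ft_force: [0.3, -0.5, 0.4]
grip_width: 0.0123
grasp_force: 0.0
```

Call:
step_arm(commands=[{"translation": [0, 0, -0.02], "rot": [0, 0, 0], "jaw": 0}, {"translation": [0, 0, -0.02], "rot": [0, 0, 0], "jaw": 0}, {"translation": [0, 0, -0.015], "rot": [0, 0, 0], "jaw": 0}, {"translation": [0, 0, -0.008], "rot": [0, 0, 0], "jaw": 0}, {"translation": [0, 0, 0], "rot": [0, 0, 0], "jaw": 0}])

```text
t: 7.97
eef_pos: [0.4515, -0.058, 0.0348]
ee_rot: [-0.001, 0.141, 0.99, -0.0]
ft_force: [-0.7, 0.5, 0.0]
grip_width: -0.0004
grasp_force: 0.0
```

Call:
step_arm(commands=[{"translation": [0.0048, -0.0014, 0], "rot": [0, 0, 0], "jaw": 0}, {"translation": [0.0048, -0.0014, 0], "rot": [0, 0, 0], "jaw": 0}, {"translation": [0.0048, -0.0014, 0], "rot": [0, 0, 0], "jaw": 0}, {"translation": [0, 0, 0], "rot": [0, 0, 0], "jaw": 0}])

```text
t: 8.3
eef_pos: [0.468, -0.0621, 0.037]
ee_rot: [0.001, 0.141, 0.99, 0.0]
ft_force: [-0.2, 0.2, -0.7]
grip_width: -0.0001
grasp_force: 0.0
```

Run:
```python
from workcell import read_camera
import cv2
b=read_camera("side")["img"][150:260,290:430,::-1]
cv2.imwrite("pics/g3.png",cv2.resize(b,(700,550),interpolation=3))
```

```text
(no output)
```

View pics/g3.png

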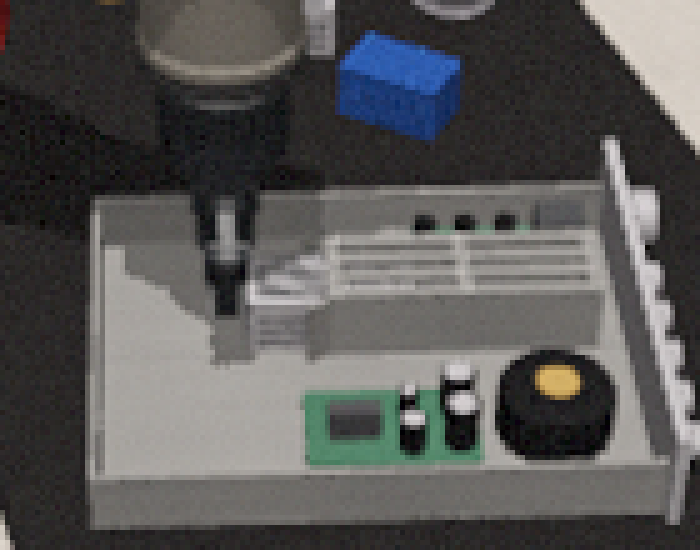

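The shut fingers at (228,290) stand just behind the long module's rear face at (248,310), and the nose is in the guide. I'll push.

Call:
step_arm(commands=[{"translation": [0.0048, -0.0014, 0], "rot": [0, 0, 0], "jaw": 0}, {"translation": [0.0048, -0.0014, 0], "rot": [0, 0, 0], "jaw": 0}, {"translation": [0.0048, -0.0014, 0], "rot": [0, 0, 0], "jaw": 0}, {"translation": [0, 0, 0], "rot": [0, 0, 0], "jaw": 0}])

```text
t: 8.68
eef_pos: [0.4812, -0.0662, 0.0364]
ee_rot: [-0.0, 0.141, 0.99, -0.0]
ft_force: [-0.5, 0.8, 0.1]
grip_width: -0.0002
grasp_force: 0.0
```

Call:
step_arm(commands=[{"translation": [0.0048, -0.0014, 0], "rot": [0, 0, 0], "jaw": 0}, {"translation": [0.0048, -0.0014, 0], "rot": [0, 0, 0], "jaw": 0}, {"translation": [0.0048, -0.0014, 0], "rot": [0, 0, 0], "jaw": 0}, {"translation": [0, 0, 0], "rot": [0, 0, 0], "jaw": 0}])

```text
t: 9.02
eef_pos: [0.4956, -0.0704, 0.0363]
ee_rot: [0.0, 0.141, 0.99, -0.0]
ft_force: [-0.4, -0.2, -0.0]
grip_width: 0.0002
grasp_force: 0.0
```

Call:
step_arm(commands=[{"translation": [0.0048, -0.0014, 0], "rot": [0, 0, 0], "jaw": 0}, {"translation": [0.0048, -0.0014, 0], "rot": [0, 0, 0], "jaw": 0}, {"translation": [0.0029, -0.0008, 0], "rot": [0, 0, 0], "jaw": 0}, {"translation": [0, 0, 0], "rot": [0, 0, 0], "jaw": 0}])

```text
t: 9.35
eef_pos: [0.5079, -0.074, 0.0363]
ee_rot: [0.0, 0.141, 0.99, -0.0]
ft_force: [-0.1, 0.2, 0.2]
grip_width: -0.0002
grasp_force: 0.1
```

Run:
```python
from workcell import read_camera,r
import cv2
b=read_camera("side")["img"][150:260,290:430,::-1]
cv2.imwrite("pics/g4.png",cv2.resize(b,(700,550),interpolation=3));print(r.get_obs()["ft_force"])
```

```text
[-0.75756995 -0.40372602 -0.0601338 ]
```

View pics/g4.png

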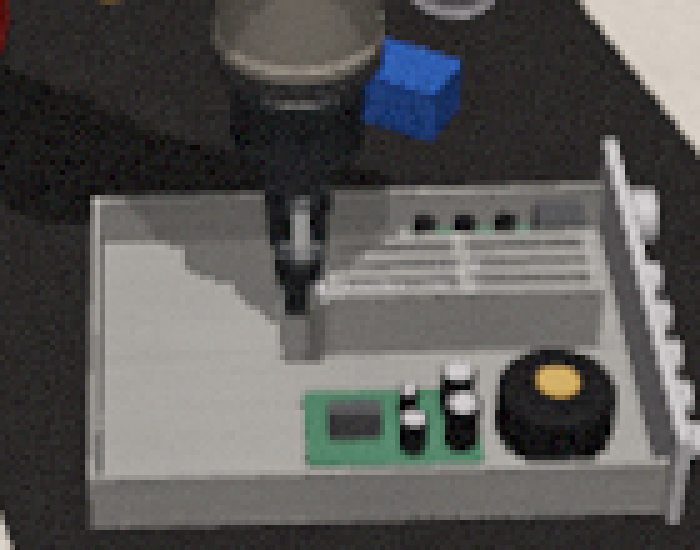

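The long module now has only a few mm showing, with its rear at about (315,300). I'll nudge it a little further, back off and go to the short one.

Call:
step_arm(commands=[{"translation": [0.0048, -0.0014, 0], "rot": [0, 0, 0], "jaw": 0}, {"translation": [0, 0, 0], "rot": [0, 0, 0], "jaw": 0}, {"translation": [-0.0096, 0.0028, 0], "rot": [0, 0, 0], "jaw": 0}, {"translation": [0, 0, 0.02], "rot": [0, 0, 0], "jaw": 0}, {"translation": [0, 0, 0.03], "rot": [0, 0, 0], "jaw": 0}, {"translation": [0, 0, 0.035], "rot": [0, 0, 0], "jaw": 0}, {"translation": [0, 0.01, 0.01], "rot": [0, 0, 0], "jaw": 0}])

```text
t: 9.98
eef_pos: [0.5037, -0.0641, 0.1352]
ee_rot: [0.002, 0.142, 0.99, 0.0]
ft_force: [1.9, -0.4, 1.3]
grip_width: -0.0002
grasp_force: 0.0
```

Call:
step_arm(commands=[{"translation": [0.008, 0.029, 0], "rot": [0, 0, -0.0056], "jaw": 0.8}, {"translation": [0.008, 0.029, 0], "rot": [0, 0, -0.0056], "jaw": 0.8}, {"translation": [0.008, 0.029, 0], "rot": [0, 0, -0.0056], "jaw": 0.8}, {"translation": [0.008, 0.029, 0], "rot": [0, 0, -0.0056], "jaw": 0.8}, {"translation": [0.008, 0.029, 0], "rot": [0, 0, -0.0056], "jaw": 0.8}, {"translation": [0.008, 0.029, 0], "rot": [0, 0, -0.0056], "jaw": 0.8}, {"translation": [0.008, 0.029, 0], "rot": [0, 0, -0.0056], "jaw": 0.8}, {"translation": [0.008, 0.029, 0], "rot": [0, 0, -0.0056], "jaw": 0.8}, {"translation": [0.008, 0.029, 0], "rot": [0, 0, -0.0056], "jaw": 0.8}, {"translation": [0.008, 0.029, 0], "rot": [0, 0, -0.0056], "jaw": 0.8}])

```text
t: 10.82
eef_pos: [0.5824, 0.2291, 0.1313]
ee_rot: [0.0, 0.169, 0.986, 0.0]
ft_force: [0.4, -0.6, 1.0]
grip_width: 0.0679
grasp_force: 0.0
```

Call:
step_arm(commands=[{"translation": [0, 0, 0], "rot": [0, 0, 0], "jaw": 0.8}, {"translation": [0, 0, 0], "rot": [0, 0, 0], "jaw": 0.8}, {"translation": [0, 0, 0], "rot": [0, 0, 0], "jaw": 0.8}])

```text
t: 11.07
eef_pos: [0.5823, 0.227, 0.1311]
ee_rot: [-0.0, 0.169, 0.986, -0.0]
ft_force: [-0.0, -0.4, -0.2]
grip_width: 0.0683
grasp_force: 0.0
```

Call:
step_arm(commands=[{"translation": [0.0037, 0.002, -0.02], "rot": [0, 0, 0], "jaw": 0.8}, {"translation": [0, 0, -0.025], "rot": [0, 0, 0], "jaw": 0.8}, {"translation": [0, 0, -0.025], "rot": [0, 0, 0], "jaw": 0.8}, {"translation": [0, 0, -0.02], "rot": [0, 0, 0], "jaw": 0.8}, {"translation": [0, 0, -0.013], "rot": [0, 0, 0], "jaw": 0.8}, {"translation": [0, 0, 0], "rot": [0, 0, 0], "jaw": 0.8}])

```text
t: 11.57
eef_pos: [0.5851, 0.2278, 0.0261]
ee_rot: [-0.001, 0.169, 0.986, -0.001]
ft_force: [-1.2, 0.1, -0.2]
grip_width: 0.0685
grasp_force: 0.0
```

Call:
step_arm(commands=[{"translation": [0, 0, 0], "rot": [0, 0, 0], "jaw": 0}, {"translation": [0, 0, 0], "rot": [0, 0, 0], "jaw": 0}, {"translation": [0, 0, 0], "rot": [0, 0, 0], "jaw": 0}, {"translation": [0, 0, 0], "rot": [0, 0, 0], "jaw": 0}, {"translation": [0, 0, 0], "rot": [0, 0, 0], "jaw": 0}, {"translation": [0, 0, 0], "rot": [0, 0, 0], "jaw": 0}, {"translation": [0, 0, 0], "rot": [0, 0, 0], "jaw": 0}])

```text
t: 12.15
eef_pos: [0.5874, 0.2296, 0.0299]
ee_rot: [0.001, 0.169, 0.986, 0.001]
ft_force: [-1.5, -1.2, 7.9]
grip_width: 0.0432
grasp_force: 62.2
```

Call:
step_arm(commands=[{"translation": [0, 0, 0.01], "rot": [0, 0, 0], "jaw": 0}, {"translation": [0, 0, 0.02], "rot": [0, 0, 0], "jaw": 0}, {"translation": [0, 0, 0.025], "rot": [0, 0, 0], "jaw": 0}, {"translation": [0, 0, 0.025], "rot": [0, 0, 0], "jaw": 0}, {"translation": [-0.016, -0.0066, 0], "rot": [0, 0, 0], "jaw": 0}])

```text
t: 12.57
eef_pos: [0.5747, 0.2247, 0.114]
ee_rot: [0.004, 0.169, 0.986, 0.003]
ft_force: [0.4, 0.2, -3.7]
grip_width: 0.0428
grasp_force: 61.9
```

Call:
step_arm(commands=[{"translation": [-0.012, -0.028, 0], "rot": [0, 0, 0.0055], "jaw": 0}, {"translation": [-0.012, -0.028, 0], "rot": [0, 0, 0.0055], "jaw": 0}, {"translation": [-0.012, -0.028, 0], "rot": [0, 0, 0.0055], "jaw": 0}, {"translation": [-0.012, -0.028, 0], "rot": [0, 0, 0.0055], "jaw": 0}, {"translation": [-0.012, -0.028, 0], "rot": [0, 0, 0.0055], "jaw": 0}, {"translation": [-0.012, -0.028, 0], "rot": [0, 0, 0.0055], "jaw": 0}, {"translation": [-0.012, -0.028, 0], "rot": [0, 0, 0.0055], "jaw": 0}, {"translation": [-0.012, -0.028, 0], "rot": [0, 0, 0.0055], "jaw": 0}, {"translation": [-0.012, -0.028, 0], "rot": [0, 0, 0.0055], "jaw": 0}, {"translation": [-0.012, -0.028, 0], "rot": [0, 0, 0.0055], "jaw": 0}])

```text
t: 13.4
eef_pos: [0.4499, -0.0582, 0.1093]
ee_rot: [0.001, 0.141, 0.99, 0.0]
ft_force: [1.2, -1.0, -3.8]
grip_width: 0.0432
grasp_force: 61.7
```

Call:
step_arm(commands=[{"translation": [0, 0, 0], "rot": [0, 0, 0], "jaw": 0}, {"translation": [0, 0, 0], "rot": [0, 0, 0], "jaw": 0}, {"translation": [0, 0, 0], "rot": [0, 0, 0], "jaw": 0}])

```text
t: 13.65
eef_pos: [0.451, -0.0569, 0.1091]
ee_rot: [0.001, 0.142, 0.99, 0.0]
ft_force: [0.2, -0.4, -2.2]
grip_width: 0.0432
grasp_force: 62.0
```

Call:
step_arm(commands=[{"translation": [0, 0, -0.02], "rot": [0, 0, 0], "jaw": 0}, {"translation": [0, 0, -0.025], "rot": [0, 0, 0], "jaw": 0}, {"translation": [0, 0, -0.018], "rot": [0, 0, 0], "jaw": 0}, {"translation": [0, 0, -0.007], "rot": [0, 0, 0], "jaw": 0}, {"translation": [0, 0, 0], "rot": [0, 0, 0], "jaw": 0}, {"translation": [0, 0, 0], "rot": [0, 0, 0], "jaw": 0}])

```text
t: 14.15
eef_pos: [0.4509, -0.0567, 0.0387]
ee_rot: [-0.0, 0.141, 0.99, -0.0]
ft_force: [-0.8, -0.5, -2.7]
grip_width: 0.0429
grasp_force: 61.9
```

Run:
```python
from workcell import read_camera,r
import cv2
b=read_camera("side")["img"][150:260,290:430,::-1]
cv2.imwrite("pics/g5.png",cv2.resize(b,(700,550),interpolation=3));print(r.get_obs()["ft_force"])
```

```text
[-0.15593095  0.24582286 -2.53730781]
```

View pics/g5.png

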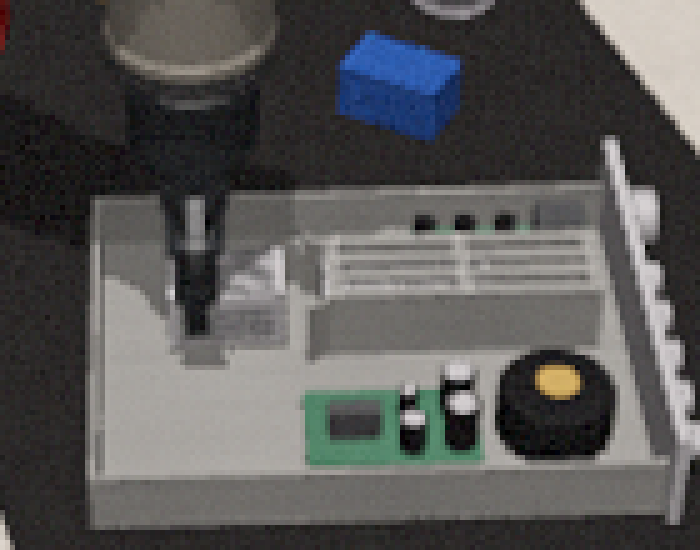

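The short module (170–288, about 300) is held level and aligned in front of the mouth, and the long one has vanished under the cover. I'll lower it to contact, then slide.

Call:
step_arm(commands=[{"translation": [0, 0, -0.002], "rot": [0, 0, 0], "jaw": 0}, {"translation": [0, 0, -0.0015], "rot": [0, 0, 0], "jaw": 0}, {"translation": [0, 0, 0], "rot": [0, 0, 0], "jaw": 0}])

```text
t: 14.45
eef_pos: [0.4509, -0.0569, 0.0352]
ee_rot: [0.0, 0.141, 0.99, 0.0]
ft_force: [0.3, 0.5, -2.8]
grip_width: 0.0433
grasp_force: 61.9
```

Call:
step_arm(commands=[{"translation": [0, 0, -0.001], "rot": [0, 0, 0], "jaw": 0}, {"translation": [0, 0, 0], "rot": [0, 0, 0], "jaw": 0}])

```text
t: 14.62
eef_pos: [0.4507, -0.057, 0.0339]
ee_rot: [0.0, 0.141, 0.99, 0.0]
ft_force: [-0.3, 0.8, -2.5]
grip_width: 0.043
grasp_force: 62.0
```

Call:
step_arm(commands=[{"translation": [0, 0, -0.001], "rot": [0, 0, 0], "jaw": 0}, {"translation": [0, 0, 0], "rot": [0, 0, 0], "jaw": 0}])

```text
t: 14.78
eef_pos: [0.4507, -0.057, 0.0338]
ee_rot: [0.0, 0.142, 0.99, 0.0]
ft_force: [-9.7, 1.3, 32.1]
grip_width: 0.0432
grasp_force: 66.3
```

Call:
step_arm(commands=[{"translation": [0, 0, -0.001], "rot": [0, 0, 0], "jaw": 0}, {"translation": [0, 0, 0], "rot": [0, 0, 0], "jaw": 0}])

```text
t: 14.95
eef_pos: [0.4508, -0.057, 0.0336]
ee_rot: [0.0, 0.142, 0.99, 0.001]
ft_force: [-17.6, 2.5, 61.1]
grip_width: 0.043
grasp_force: 70.5
```

Call:
step_arm(commands=[{"translation": [0, 0, 0.002], "rot": [0, 0, 0], "jaw": 0}, {"translation": [0, 0, 0], "rot": [0, 0, 0], "jaw": 0}])

```text
t: 15.12
eef_pos: [0.4509, -0.0571, 0.0344]
ee_rot: [0.0, 0.142, 0.99, 0.0]
ft_force: [-1.0, 0.2, -3.5]
grip_width: 0.0434
grasp_force: 62.2
```

Call:
step_arm(commands=[{"translation": [0.0048, -0.0014, 0], "rot": [0, 0, 0], "jaw": 0}, {"translation": [0.0048, -0.0014, 0], "rot": [0, 0, 0], "jaw": 0}, {"translation": [0.0048, -0.0014, 0], "rot": [0, 0, 0], "jaw": 0}])

```text
t: 15.37
eef_pos: [0.4656, -0.0614, 0.0338]
ee_rot: [-0.0, 0.141, 0.99, 0.0]
ft_force: [-2.7, 1.3, 6.9]
grip_width: 0.0434
grasp_force: 63.5
```

Call:
step_arm(commands=[{"translation": [0.0048, -0.0014, 0], "rot": [0, 0, 0], "jaw": 0}, {"translation": [0.0029, -0.0008, 0], "rot": [0, 0, 0], "jaw": 0}])

```text
t: 15.53
eef_pos: [0.4734, -0.0637, 0.0338]
ee_rot: [-0.0, 0.141, 0.99, -0.0]
ft_force: [-9.7, 2.2, 17.9]
grip_width: 0.0431
grasp_force: 64.9
```

Call:
step_arm(commands=[{"translation": [0.0029, -0.0008, 0], "rot": [0, 0, 0], "jaw": 0}])

```text
t: 15.62
eef_pos: [0.4753, -0.0642, 0.0338]
ee_rot: [-0.001, 0.142, 0.99, 0.0]
ft_force: [-12.7, 3.6, 22.4]
grip_width: 0.0431
grasp_force: 65.5
```

Call:
step_arm(commands=[{"translation": [0, 0, 0.0007], "rot": [0, 0, 0], "jaw": 0}, {"translation": [0.0029, -0.0008, 0], "rot": [0, 0, 0], "jaw": 0}])

```text
t: 15.78
eef_pos: [0.4777, -0.065, 0.0341]
ee_rot: [-0.001, 0.141, 0.99, -0.0]
ft_force: [-6.2, 1.1, -0.1]
grip_width: 0.043
grasp_force: 62.6
```

Call:
step_arm(commands=[{"translation": [0.0038, -0.0011, 0], "rot": [0, 0, 0], "jaw": 0}])

```text
t: 15.87
eef_pos: [0.4815, -0.0661, 0.034]
ee_rot: [-0.001, 0.141, 0.99, -0.0]
ft_force: [-5.9, 2.1, -0.5]
grip_width: 0.0429
grasp_force: 62.6
```

Call:
step_arm(commands=[{"translation": [0.0038, -0.0011, 0], "rot": [0, 0, 0], "jaw": 0}])

```text
t: 15.95
eef_pos: [0.4855, -0.0672, 0.034]
ee_rot: [-0.001, 0.141, 0.99, -0.0]
ft_force: [-6.1, 2.2, -0.4]
grip_width: 0.0432
grasp_force: 62.6
```

Call:
step_arm(commands=[{"translation": [0.0038, -0.0011, 0], "rot": [0, 0, 0], "jaw": 0}])

```text
t: 16.03
eef_pos: [0.4893, -0.0684, 0.034]
ee_rot: [-0.001, 0.141, 0.99, -0.0]
ft_force: [-5.8, 1.0, 0.9]
grip_width: 0.0429
grasp_force: 62.6
```

Call:
step_arm(commands=[{"translation": [0.0038, -0.0011, 0], "rot": [0, 0, 0], "jaw": 0}])

```text
t: 16.12
eef_pos: [0.4931, -0.0695, 0.0339]
ee_rot: [-0.001, 0.141, 0.99, -0.0]
ft_force: [-4.9, 2.2, 0.3]
grip_width: 0.0431
grasp_force: 62.6
```

Call:
step_arm(commands=[{"translation": [0.0038, -0.0011, 0], "rot": [0, 0, 0], "jaw": 0}])

```text
t: 16.2
eef_pos: [0.497, -0.0706, 0.0339]
ee_rot: [-0.001, 0.141, 0.99, -0.0]
ft_force: [-5.7, 1.9, 0.7]
grip_width: 0.043
grasp_force: 62.6
```

Call:
step_arm(commands=[{"translation": [0.0038, -0.0011, 0], "rot": [0, 0, 0], "jaw": 0}])

```text
t: 16.28
eef_pos: [0.5007, -0.0717, 0.0339]
ee_rot: [-0.001, 0.141, 0.99, -0.0]
ft_force: [-6.3, 3.1, 1.1]
grip_width: 0.0434
grasp_force: 62.6
```

Call:
step_arm(commands=[{"translation": [0, 0, 0], "rot": [0, 0, 0], "jaw": 1}, {"translation": [0, 0, 0.002], "rot": [0, 0, 0], "jaw": 1}, {"translation": [0, 0, 0.002], "rot": [0, 0, 0], "jaw": 1}, {"translation": [0, 0, 0], "rot": [0, 0, 0], "jaw": 1}, {"translation": [0, 0, 0], "rot": [0, 0, 0], "jaw": 1}, {"translation": [0, 0, 0], "rot": [0, 0, 0], "jaw": 1}, {"translation": [0, 0, 0], "rot": [0, 0, 0], "jaw": 1}])

```text
t: 16.87
eef_pos: [0.5013, -0.0716, 0.0386]
ee_rot: [0.0, 0.141, 0.99, -0.0]
ft_force: [-0.5, 0.3, -0.3]
grip_width: 0.0855
grasp_force: 0.0
```

Call:
step_arm(commands=[{"translation": [0, 0, 0.02], "rot": [0, 0, 0], "jaw": 1}, {"translation": [0, 0, 0.025], "rot": [0, 0, 0], "jaw": 1}, {"translation": [-0.0144, 0.0042, 0.02], "rot": [0, 0, 0], "jaw": 0}, {"translation": [-0.0144, 0.0042, 0], "rot": [0, 0, 0], "jaw": 0}, {"translation": [-0.0144, 0.0042, 0], "rot": [0, 0, 0], "jaw": 0}, {"translation": [0, 0, 0], "rot": [0, 0, 0], "jaw": 0}, {"translation": [0, 0, 0], "rot": [0, 0, 0], "jaw": 0}, {"translation": [0, 0, 0], "rot": [0, 0, 0], "jaw": 0}, {"translation": [0, 0, 0], "rot": [0, 0, 0], "jaw": 0}])

```text
t: 17.62
eef_pos: [0.4587, -0.0592, 0.1035]
ee_rot: [0.0, 0.142, 0.99, -0.0]
ft_force: [0.4, -0.2, 0.7]
grip_width: 0.0009
grasp_force: 0.0
```

Call:
step_arm(commands=[{"translation": [0, 0, -0.02], "rot": [0, 0, 0], "jaw": 0}, {"translation": [0, 0, -0.02], "rot": [0, 0, 0], "jaw": 0}, {"translation": [0, 0, -0.017], "rot": [0, 0, 0], "jaw": 0}, {"translation": [0, 0, -0.01], "rot": [0, 0, 0], "jaw": 0}, {"translation": [0, 0, 0], "rot": [0, 0, 0], "jaw": 0}])

```text
t: 18.03
eef_pos: [0.4573, -0.0593, 0.0347]
ee_rot: [-0.002, 0.142, 0.99, -0.001]
ft_force: [-0.1, 0.1, 0.5]
grip_width: -0.0
grasp_force: 0.0
```

Call:
step_arm(commands=[{"translation": [0.0048, -0.0014, 0], "rot": [0, 0, 0], "jaw": 0}, {"translation": [0.0048, -0.0014, 0], "rot": [0, 0, 0], "jaw": 0}, {"translation": [0.0048, -0.0014, 0], "rot": [0, 0, 0], "jaw": 0}])

```text
t: 18.28
eef_pos: [0.4738, -0.0635, 0.0374]
ee_rot: [0.001, 0.141, 0.99, 0.0]
ft_force: [0.9, 0.1, -0.1]
grip_width: 0.0
grasp_force: 0.0
```

Call:
step_arm(commands=[{"translation": [0.0029, -0.0008, 0], "rot": [0, 0, 0], "jaw": 0}])

```text
t: 18.37
eef_pos: [0.4761, -0.0642, 0.0372]
ee_rot: [0.0, 0.141, 0.99, 0.0]
ft_force: [-8.1, 2.4, 5.6]
grip_width: 0.0004
grasp_force: 3.9
```

Call:
step_arm(commands=[{"translation": [0.0029, -0.0008, 0], "rot": [0, 0, 0], "jaw": 0}])

```text
t: 18.45
eef_pos: [0.478, -0.0647, 0.0369]
ee_rot: [-0.001, 0.141, 0.99, 0.0]
ft_force: [-7.6, 2.1, 6.1]
grip_width: -0.0002
grasp_force: 3.8
```

Call:
step_arm(commands=[{"translation": [0.0029, -0.0008, 0], "rot": [0, 0, 0], "jaw": 0}])

```text
t: 18.53
eef_pos: [0.4807, -0.0655, 0.0368]
ee_rot: [-0.001, 0.141, 0.99, 0.0]
ft_force: [-6.8, 2.5, 6.6]
grip_width: -0.0001
grasp_force: 3.8
```

Call:
step_arm(commands=[{"translation": [0.0029, -0.0008, 0], "rot": [0, 0, 0], "jaw": 0}])

```text
t: 18.62
eef_pos: [0.4836, -0.0663, 0.0369]
ee_rot: [-0.001, 0.141, 0.99, 0.0]
ft_force: [-7.2, 1.4, 4.9]
grip_width: 0.0001
grasp_force: 3.7
```

Call:
step_arm(commands=[{"translation": [0.0029, -0.0008, 0], "rot": [0, 0, 0], "jaw": 0}])

```text
t: 18.7
eef_pos: [0.4864, -0.0671, 0.0369]
ee_rot: [-0.001, 0.141, 0.99, 0.0]
ft_force: [-8.8, 1.2, 6.3]
grip_width: -0.0001
grasp_force: 4.2
```

Call:
step_arm(commands=[{"translation": [0.0029, -0.0008, 0], "rot": [0, 0, 0], "jaw": 0}])

```text
t: 18.78
eef_pos: [0.4892, -0.068, 0.0368]
ee_rot: [-0.001, 0.141, 0.99, 0.0]
ft_force: [-7.4, 0.5, 4.7]
grip_width: -0.0001
grasp_force: 3.7
```

Call:
step_arm(commands=[{"translation": [0.0029, -0.0008, 0], "rot": [0, 0, 0], "jaw": 0}])

```text
t: 18.87
eef_pos: [0.4922, -0.0689, 0.0368]
ee_rot: [-0.001, 0.141, 0.99, 0.0]
ft_force: [-6.2, 0.6, 3.2]
grip_width: -0.0004
grasp_force: 3.3
```

Call:
step_arm(commands=[{"translation": [0.0029, -0.0008, 0], "rot": [0, 0, 0], "jaw": 0}])

```text
t: 18.95
eef_pos: [0.4951, -0.0697, 0.0368]
ee_rot: [-0.001, 0.141, 0.99, 0.0]
ft_force: [-7.2, 0.3, 5.1]
grip_width: -0.0002
grasp_force: 3.4
```

Call:
step_arm(commands=[{"translation": [0.0024, -0.0007, 0], "rot": [0, 0, 0], "jaw": 0}])

```text
t: 19.03
eef_pos: [0.4977, -0.0704, 0.0368]
ee_rot: [-0.001, 0.142, 0.99, 0.0]
ft_force: [-6.3, 0.4, 3.8]
grip_width: -0.0003
grasp_force: 3.3
```

Call:
step_arm(commands=[{"translation": [0.0019, -0.0006, 0], "rot": [0, 0, 0], "jaw": 0}])

```text
t: 19.12
eef_pos: [0.4995, -0.071, 0.0368]
ee_rot: [-0.001, 0.142, 0.99, 0.0]
ft_force: [-7.2, 0.0, 4.9]
grip_width: 0.0002
grasp_force: 3.4
```

Call:
step_arm(commands=[{"translation": [0.001, -0.0003, 0], "rot": [0, 0, 0], "jaw": 0}, {"translation": [0.001, -0.0003, 0], "rot": [0, 0, 0], "jaw": 0}])

```text
t: 19.28
eef_pos: [0.5014, -0.0716, 0.0368]
ee_rot: [-0.001, 0.142, 0.99, 0.0]
ft_force: [-6.7, -0.3, 5.0]
grip_width: 0.0002
grasp_force: 3.4
```

Call:
step_arm(commands=[{"translation": [0.001, -0.0003, 0], "rot": [0, 0, 0], "jaw": 0}])

```text
t: 19.37
eef_pos: [0.5024, -0.0719, 0.0368]
ee_rot: [-0.001, 0.142, 0.99, 0.0]
ft_force: [-7.2, 0.8, 4.5]
grip_width: -0.0
grasp_force: 3.3
```

Call:
step_arm(commands=[{"translation": [0.0006, -0.0002, 0], "rot": [0, 0, 0], "jaw": 0}])

```text
t: 19.45
eef_pos: [0.503, -0.0721, 0.0368]
ee_rot: [-0.001, 0.142, 0.99, 0.0]
ft_force: [-7.3, -0.7, 4.1]
grip_width: 0.0
grasp_force: 3.3
```

Call:
step_arm(commands=[{"translation": [0.0006, -0.0002, 0], "rot": [0, 0, 0], "jaw": 0}])

```text
t: 19.53
eef_pos: [0.5033, -0.0723, 0.0368]
ee_rot: [-0.001, 0.142, 0.99, 0.0]
ft_force: [-10.1, 0.5, 7.0]
grip_width: 0.0001
grasp_force: 5.1
```

Call:
step_arm(commands=[{"translation": [0.0006, -0.0002, 0], "rot": [0, 0, 0], "jaw": 0}])

```text
t: 19.62
eef_pos: [0.5033, -0.0724, 0.0367]
ee_rot: [-0.002, 0.142, 0.99, 0.0]
ft_force: [-14.6, 2.6, 9.6]
grip_width: -0.0001
grasp_force: 7.0
```

Call:
step_arm(commands=[{"translation": [0.0003, -0.0001, 0], "rot": [0, 0, 0], "jaw": 0}])

```text
t: 19.7
eef_pos: [0.5033, -0.0724, 0.0366]
ee_rot: [-0.002, 0.142, 0.99, 0.0]
ft_force: [-14.0, 1.9, 10.6]
grip_width: -0.0001
grasp_force: 7.1
```

Call:
step_arm(commands=[{"translation": [-0.0048, 0.0014, 0], "rot": [0, 0, 0], "jaw": 0}, {"translation": [-0.0096, 0.0028, 0], "rot": [0, 0, 0], "jaw": 0}, {"translation": [0, 0, 0.02], "rot": [0, 0, 0], "jaw": 0}, {"translation": [0, 0, 0.03], "rot": [0, 0, 0], "jaw": 0}, {"translation": [0, 0.02, 0.03], "rot": [0, 0, 0], "jaw": 0}, {"translation": [0, 0.035, 0.02], "rot": [0, 0, 0], "jaw": 0}, {"translation": [0, 0.035, 0], "rot": [0, 0, 0], "jaw": 0}, {"translation": [0, 0.035, 0], "rot": [0, 0, 0], "jaw": 0}, {"translation": [0, 0.035, 0], "rot": [0, 0, 0], "jaw": 0}, {"translation": [0, 0.035, 0], "rot": [0, 0, 0], "jaw": 0}])

```text
t: 20.53
eef_pos: [0.4902, 0.1286, 0.1372]
ee_rot: [0.001, 0.141, 0.99, 0.001]
ft_force: [1.5, 0.1, 0.2]
grip_width: -0.0003
grasp_force: 0.0
```

Run:
```python
from workcell import read_camera,r
from h import *
c=read_camera("top");np.savez("top1.npz",**c)
a=c["img"][140:260,300:420,::-1]; b=read_camera("side")["img"][180:240,300:430,::-1]
cv2.imwrite("pics/f.png",cv2.hconcat([cv2.resize(a,(400,400),interpolation=3),cv2.copyMakeBorder(cv2.resize(b,(400,185),interpolation=3),0,215,0,0,0)]))
w=np.deg2rad(-16.3);R=np.array([[np.cos(w),-np.sin(w)],[np.sin(w),np.cos(w)]])
for x in(-20,-12,0):
    p=R@[x/1000,0]+[.528,-.0795]; print(x,(proj(c,[*p,.047])-[300,140])/.3)
```

```text
-20 [147.15517605 183.96539644]
-12 [149.75651397 175.45887038]
0 [153.65114261 162.72320858]
```

View pics/f.png

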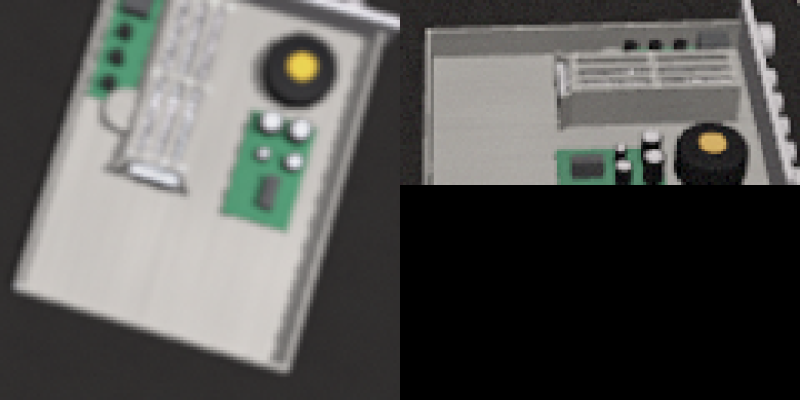

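Run:
```python
from h import *
w=np.deg2rad(-16.3);R=np.array([[np.cos(w),-np.sin(w)],[np.sin(w),np.cos(w)]])
for f in("top0.npz","top1.npz"):
  c=dict(np.load(f)); g=cv2.cvtColor(c["img"],cv2.COLOR_RGB2GRAY).astype(np.float32)
  print([int(np.mean([cv2.getRectSubPix(g,(1,1),tuple(map(float,proj(c,[*(R@[x/1000,y/1000]+[.528,-.0795]),.047]))))[0,0] for y in(-12,-6,0,6,12)])) for x in range(-26,12,2)])
print(list(range(-26,12,2)))
```

```text
[199, 199, 198, 198, 198, 198, 197, 195, 188, 174, 156, 145, 150, 168, 187, 197, 197, 192, 185]
[198, 191, 172, 140, 114, 123, 163, 204, 223, 220, 208, 192, 183, 183, 190, 196, 198, 194, 189]
[-26, -24, -22, -20, -18, -16, -14, -12, -10, -8, -6, -4, -2, 0, 2, 4, 6, 8, 10]
```

The short module's visible end lines up with the flare ends, so about 12–13 mm shows. The push stalled at 14 N with no motion, against 7 N while sliding, so the pair is on the end stop. The arm is clear, so I'm handing in.

```bash
python3 -c "
from workcell import r
print(r.close_job())"
```

```text
the job is handed in; nothing more can be done
None
```

I fitted both modules in the guide, the long one first and then the short one, and handed the job in at about 21 s. The long one appears to rest on the end stop (the last push stalled at about 14 N), with about 12–13 mm of the short one still showing by camera. Setting the short module down briefly pressed it onto the tray floor with about 61 N, which I backed off at once.

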